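# Offer up the circlip on a microscope swing-arm pivot

### The job

Pick up the circlip pliers by their handles and squeeze them right down to spread the ring hooked on their tips, then carry it across and slide it over the end of the microscope's pivot stub, down level with the groove just above the brass washer. Finish while still holding: pliers squeezed, the ring spread, level and centred around the groove without bearing on stub or washer, so that it can be checked before it is let in. Leave the beaker, the jar and the pivot cap where they are.

Things in the scene. Friction and masses are not known exactly. Their poses are not given: they have to be found in the camera images.
- pliers: Circlip pliers, 175 mm, 0.2 kg, black handles, level on the rest. Origin: pivot axis, mid-height of handles (40 mm above bench); x to the nose, z up. Handles x -34 to -115 mm, 14 mm tall, 9 mm thick; squeezing them PARTS the tips. Width over both at x -65: 54 mm at rest, about 35 mm (parallel) at the built-in stop, where spring and ring push back 13 N. Tips end 28 mm below.
- pliers_grip (a point): Midway between the handles at their mid-height, 65 mm behind the pivot: where to grip the pliers from above, one finger outside each handle. The rest supports them only under the pivot and at the handle ends (99 to 113 mm behind it); between, the space beside and below the handles is free down to 8 mm above the bench.
- ring: Dark circlip, 3.5 mm thick, 35 g, its eyes hooked on the pliers' two 4 mm pin tips. Origin: centre of the ring, mid-thickness, 82 mm ahead of the pliers' pivot (80 when spread), 24 mm below it; z its axis, x away from the pliers. Spread: round, 45 mm inside, 58 mm outside. At rest it is pinched in, too small for the stub. Spread, it clings to the tips by its spring; released, it lets go.
- ring_left (a joint): How far the ring's left arm (its +y side) is sprung open, rad: 0 at rest, about 0.17 with the pliers at their stop.
- ring_right (a joint): The same for the ring's right arm.
- stand: Fixed base of the swing arm: dark plate 170 mm square, 18 mm thick, white column, upright steel stub 40 mm diameter, its top (last 4 mm bevelled) 120 mm above the bench. Origin on the stub's axis at bench level. A 72 mm white hub on it carries the boom (285 mm, pointing away from the robot, top at 88 mm); on the hub a 60 mm brass washer, top face at 95 mm. Above the washer there is only the stub.
- groove (a point): Middle of the ring groove on the stub's axis, 98.25 mm above the bench. The groove is 6.5 mm wide, from the washer's top face (95 mm) to 101.5 mm, and 2.5 mm deep.
- stub_top (a point): Centre of the stub's top end, 120 mm above the bench.
- rest: Fixed white bench rest under pliers and ring: base plate 245 x 94 mm, 8 mm high, a 14 mm high seat under the ring, a 34 mm wide support (top 35 mm) under the pivot, an 86 mm wide one (top 33 mm) under the handle ends. Origin at bench level under the ring's centre; x along the pliers to the nose.
- beaker: Glass beaker on the bench, 70 mm diameter, 95 mm high; origin at the centre of its underside. To be left alone.
- grease_jar: White lidded jar, 56 mm diameter, 55 mm high; origin at the centre of its underside. To be left alone.
- pivot_cap: Black plastic cap of the pivot, 52 mm diameter, 16 mm high, on the bench; origin at the centre of its underside. To be left alone.

How it is judged:
On the way, in this order (a step that is already met when the one before it is completed fails the run):
1. the pliers, held in the gripper, carry the spread ring clear of the rest (value of joint each of ring_left, ring_right above 0.13 rad and contact force between pliers and ring above 2 N and contact force between the fingers and pliers above 4 N and contact force between each of ring, pliers and rest below 0.2 N and height (world z) of ring above 0.035 m), for 0.2 s.
2. the spread ring is held over the end of the stub, centred on it (value of joint each of ring_left, ring_right above 0.13 rad and contact force between pliers and ring above 2 N and contact force between the fingers and pliers above 4 N and horizontal distance between ring and stub_top below 0.006 m and z of ring in the frame of stub_top between 0 and 0.06 m), for 0.1 s.
At the end, for the whole second after the job is handed in: Held still for the last second: fingers grip the pliers, the pliers carry the ring, both ring arms spread over 0.13 rad, ring centre within 3.5 mm of the stub's axis and 2.5 mm of the groove's mid-height, level within 0.1 rad, under 1 N on stub and washer (value of joint each of ring_left, ring_right above 0.13 rad and contact force between pliers and ring above 2 N and contact force between the fingers and pliers above 4 N and contact force between each of ring, pliers and rest below 0.2 N and horizontal distance between ring and groove below 0.0035 m and z of ring in the frame of groove between -0.0025 and 0.0025 m and angle between ring's own z axis and vertical below 0.1 rad and contact force between ring and stand below 1 N and linear speed of ring below 0.02 m/s); the arm keeps its last pose, push and grip.
It fails at once if the beaker, the jar or the pivot cap is moved by more than 15 mm (distance of any of beaker, grease_jar, pivot_cap from where it was at the start of the episode above 0.015 m).
It also fails if it takes over 45 s, if anything falls off the work surface, if the arm or the gripper's body presses on something with over 40 N, if the wrist force passes 120 N, or if a joint passes its speed limit or range.

### The arm

A 7-joint arm with a two-finger parallel gripper is mounted at the origin on the work surface. World frame = base frame: x ahead of the robot, y to its left, z up, the work surface at z = 0. Lengths are in m, angles in rad, forces in N, time in s.
With the tool pointing down it reaches from about 0.4 to 0.875 m from the base axis. Payload 19.3 kg.
Tool frame: the origin (TCP) lies midway between the tips of the shut fingers; the grasp point (between the pads) lies 19 mm behind it; z points along the fingers, y is the line along which they close (so a half turn about z gives the same grasp; the last joint's range is limited). The gripper opens to 85 mm and grips with 20 to 120 N. Pads are 22 mm wide; open, the fingers measure 114 mm over their backs; the gripper's body (76 mm by 85 mm) begins 54 mm behind the grasp point. The pads swing forward as they close: fully open they stand 13 mm farther back than shut.
Start: joints at [1.101, 0.521, -0.036, 1.599, 0.021, 1.021, -0.113], TCP at [0.243, -0.576, 0.231] pointing down, gripper open.
Joint ranges: [-2.91, 2.91], [-0.3, 2.13], [-1.5, 1.42], [0.17, 2.43], [-1.26, 4.41], [0.16, 1.93], [-2.52, 2.52]. Speed limits (rad/s): [1.89, 1.89, 2.39, 2.39, 3.01, 3.01, 3.01].

### API

Orientations are given as [roll, pitch, yaw] about the fixed x, y, z axes, in that order (R = Rz(yaw) Ry(pitch) Rx(roll)).
In Python, from workcell import telemetry, grab_frame, calibration, bot, outline_of, landmark_of gives the robot as it stands. The module is installed in compiled form; this text tells all that it offers.
- The arm moves only by the shell command python3 -m inch 'ROWS' [FORCE]. ROWS is JSON, a list of rows, each a list of 7 numbers: the shift along the tool's x, y, z in m, then the turn, a rotation vector about the tool's x, y, z in rad, then the closure, from 0 (fully open) to 1 (shut). A call has 1 to 5 rows; each row shifts and turns the commanded pose from where the row before left it, along the tool's axes as they then stand; what a row does not reach is not made up. A row lasts 1/10 s, in which the tool goes at most 50 mm and 8.59 degrees, less where a joint would pass 70% of its speed; a pose out of reach is approached as far as the arm can. A call is refused whole if a number of a shift passes 0.05 or a number of a turn 0.15, either way. A call with a gripper value outside its range is refused whole. The fingers move at their own pace and stop on an object; FORCE is the grip in N (left out, the last holds). Time passes only in rows, so rows that do not move let the fingers close. It gives the time, the measured TCP pose, the force, the opening and the grip force at its end, in the units of the state.
- telemetry.observe(): the state, without advancing time (a new reading comes with each control period).
- grab_frame(name): name is "side" or "top"; returns the picture (420x560x3 uint8, red, green, blue); there is no depth.
- calibration(name): a dict with "fovy" (degrees; the focal length in pixels is half the picture's height over the tangent of half this angle, whatever the lens; pixels are square), "cx", "cy" (the principal point, pixels), "dist" ([k1, k2, p1, p2, k3] as OpenCV has them; the pictures are not rectified), "pose" (4x4, takes a point from camera to world coordinates). Camera axes: x right, y down, z forward; pixel columns grow to the right and rows downward; lengths in m; the calibration is good to about 2 mm. A picture is of the moment at which its call begins. calibration takes no time and is no camera call.
- bot.job_done(): hands the job in; it is judged then, once.
Trained networks look in the newest picture that a camera, given by its name, has taken for a name from the list of things; names that differ only in an ending like _2 or _b are one class to them, and where a whole thing is asked for, a point or a joint stands for the part that bears it (a point fixed in the world has none). Each returns a list of dicts, best first, with "score" (0 to 1); they miss things now and then, are a little off and sometimes report something else, mostly with a low value. They report only what shows in the picture. A call takes as long as a camera call.
- outline_of(label, camera): "region" (420x560 bool, what is visible of it) and "rect" ([left, top, right, bottom] in pixels, round what is visible of it).
- landmark_of(label, camera): "xy" ([column, row] in pixels: a listed point, or the origin of a listed thing).
The state is a dict: "clock": time; "qpos": joint angles; "qd": joint speeds; "joint_efforts": joint torques, N m; "position": TCP position; "tool_rot": TCP orientation; "force": force on the tool from outside, world axes, zero at the start; "moment": the same for the moment, N m; "grip_width": finger opening in m; "finger_force": force on a finger pad.
Only numpy, scipy, OpenCV 4.12 (cv2) and the standard library are available. Lean on these libraries where they do the work, as an engineer would, in place of code of your own. Each camera call takes 0.05 s, during which the arm holds its last target. There are 200 camera calls.

## Working session

There is one attempt and no reset: what is moved stays moved. The work goes in short steps, Python scripts to look and compute and a shell command to move; the robot and the scene stay as the last step left them, time stands still between calls to the robot, and variables do not carry over. Pictures are saved under pics/ and viewed, at most 10 in all, crops included, and the job is handed in when it is done.

```bash
mkdir -p pics; cat > h.py <<'E'
import numpy as np, cv2
from workcell import telemetry, grab_frame, calibration, bot, outline_of, landmark_of
def cam(n):
    c=calibration(n); f=210/np.tan(np.radians(c["fovy"])/2)
    return np.array([[f,0,c["cx"]],[0,f,c["cy"]],[0,0,1.]]),np.array(c["dist"],float),np.array(c["pose"],float)
def ray(n,xy):
    K,d,P=cam(n); u=cv2.undistortPoints(np.array([[xy]],float),K,d)[0,0]
    return P[:3,3],P[:3,:3]@np.array([u[0],u[1],1.])
def atz(n,xy,z):
    o,r=ray(n,xy); return o+r*(z-o[2])/r[2]
def proj(n,p):
    K,d,P=cam(n); Q=np.linalg.inv(P)
    return cv2.projectPoints(np.atleast_2d(np.array(p,float)),cv2.Rodrigues(Q[:3,:3])[0],Q[:3,3],K,d)[0][:,0]
def tri(a,b):  # xy in side, xy in top
    (o1,r1),(o2,r2)=ray("side",a),ray("top",b)
    s=np.linalg.lstsq(np.c_[r1,-r2],o2-o1,rcond=None)[0]
    A,B=o1+r1*s[0],o2+r2*s[1]; return (A+B)/2,np.linalg.norm(A-B)
def save(n,f,box=None,s=1):
    im=grab_frame(n)
    if box: im=im[box[1]:box[3],box[0]:box[2]]
    cv2.imwrite("pics/"+f,cv2.resize(im,None,fx=s,fy=s,interpolation=2)[:,:,::-1])
E
python3 - <<'E'
from h import *
np.set_printoptions(precision=4,suppress=True)
for n in("side","top"):
    save(n,n+"0.png")
    print(n,cam(n)[2])
Z=dict(pliers=.04,pliers_grip=.04,ring=.016,groove=.09825,stub_top=.12,stand=0,rest=0,beaker=0,grease_jar=0,pivot_cap=0)
for l,z in Z.items():
    r={}
    for n in("side","top"):
        q=landmark_of(l,n)
        if q: r[n]=q[0]["xy"]; print(l,n,round(q[0]["score"],2),np.round(r[n],1),atz(n,r[n],z))
    if len(r)==2: print("   tri",*tri(r["side"],r["top"]))
s=telemetry.observe(); print(s)
E
```

```text
side [[-0.8575 -0.4126  0.3074  0.1521]
 [-0.5141  0.6649 -0.5419  0.6704]
 [ 0.0192 -0.6227 -0.7822  1.058 ]
 [ 0.      0.      0.      1.    ]]
top [[ 0.0867 -0.9733  0.2123  0.2926]
 [-0.9962 -0.086   0.0124 -0.0151]
 [ 0.0062 -0.2126 -0.9771  1.1146]
 [ 0.      0.      0.      1.    ]]
pliers side 0.77 [245.4 278.3] [0.4939 0.1912 0.04  ]
pliers top 0.78 [207.1 216.3] [0.4966 0.1894 0.04  ]
   tri [0.4961 0.1898 0.0368] 0.0021829087664532445
pliers_grip top 0.57 [196.2 241. ] [0.4289 0.2098 0.04  ]
ring side 0.72 [221.2 262.1] [0.576 0.173 0.016]
ring top 0.48 [219.1 191.2] [0.5734 0.17   0.016 ]
   tri [0.5759 0.171  0.0123] 0.00309831125479515
groove side 0.82 [306.3 144.3] [ 0.559  -0.2124  0.0982]
groove top 0.74 [280.5 252. ] [ 0.4129 -0.0114  0.0982]
   tri [ 0.4206 -0.0006  0.3371] 0.07508444265060271
stub_top side 0.72 [306.  139.9] [ 0.5584 -0.2065  0.12  ]
stub_top top 0.67 [364.1 197.7] [ 0.562  -0.2055  0.12  ]
   tri [ 0.5599 -0.2057  0.1209] 0.003636854519929776
stand side 0.79 [301.5 166.8] [ 0.5689 -0.2159  0.    ]
stand top 0.86 [356.7 207. ] [ 0.5663 -0.2092  0.
[... 433 characters left out ...]
34372425
pivot_cap side 0.61 [313.8 240.2] [ 0.4199 -0.0116  0.    ]
pivot_cap top 0.79 [280.9 252. ] [ 0.4246 -0.0122  0.    ]
   tri [ 0.4227 -0.0126 -0.0021] 0.004497113480523592
{'clock': 1.1, 'qpos': array([ 1.1008,  0.5214, -0.0363,  1.5995,  0.0212,  1.021 , -0.1128]), 'qd': array([ 0.0014,  0.0001, -0.0014, -0.0001, -0.0006,  0.0009, -0.0003]), 'joint_efforts': array([  0.0009, -92.6839,   1.9788, -37.0268,   0.018 ,   0.0017,
         0.    ]), 'position': array([ 0.2433, -0.5757,  0.2313]), 'tool_rot': array([-3.1416, -0.    ,  0.3997]), 'force': array([-0.3732,  0.107 ,  0.4935]), 'moment': array([ 0.0292, -0.0047,  0.0134]), 'finger_force': 0.0, 'grip_width': 0.08536600632560792}
```

View pics/top0.png

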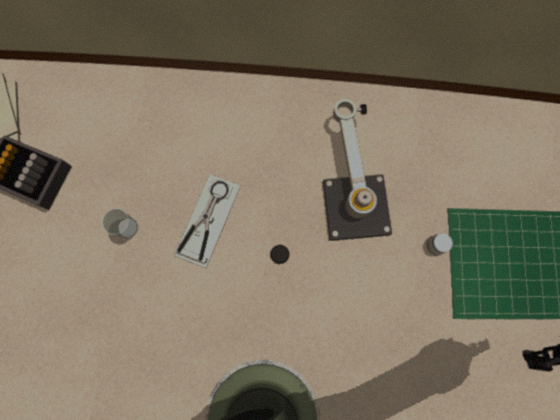

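View pics/side0.png

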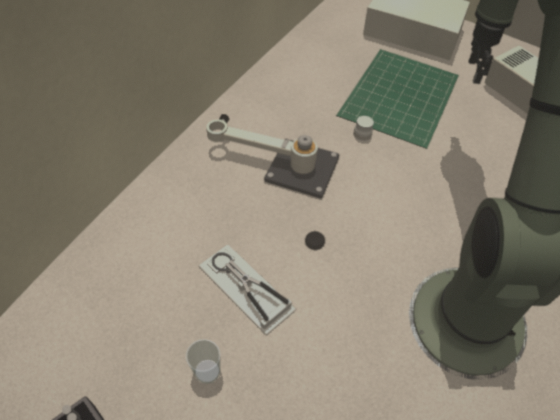

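The top view shows the pliers on the rest with the pivot at about (207,216), the ring at (219,190) and the stub top at (364,198). The side view agrees: ring (221,262), stub (306,140). Next I'll refine the pliers' yaw from the rest and pliers outlines.

```bash
python3 - <<'E'
from h import *
np.set_printoptions(precision=4,suppress=True)
grab_frame("top"); grab_frame("side")
for n in("top","side"):
  for l,z in(("rest",.008),("pliers",.04)):
    q=outline_of(l,n)
    if not q: print(l,n,"none"); continue
    m=q[0]["region"].astype(np.uint8)
    ys,xs=np.nonzero(m); P=np.array([atz(n,(x,y),z)[:2] for x,y in zip(xs,ys)])*1000
    (c,wh,a)=cv2.minAreaRect(P.astype(np.float32)); print(l,n,round(q[0]["score"],2),len(xs),"rect",np.round(c,1),np.round(wh,1),round(a,2), "rad",np.radians(a))
    w,v=np.linalg.eigh(np.cov(P.T)); d=v[:,1]*np.sign(v[0,1]); print("  pca yaw",np.arctan2(d[1],d[0]),P.mean(0))
A=grab_frame("top"); a=A[165:275,165:245]; b=A[165:250,315:400]
B=grab_frame("side"); 
f=lambda i,s,w,h:cv2.resize(i,(w,h),interpolation=2)
out=np.zeros((600,800,3),np.uint8)
out[:550,:400]=f(a,5,400,550); out[:300,400:700]=f(b,0,300,300); out[300:600,400:700]=f(B[110:200,260:350],0,300,300)
cv2.imwrite("pics/c1.png",out[:,:,::-1])
E
```

```text
rest top 0.77 2854 rect [493.4 194.2] [100.7 249.9] 73.54 rad 1.283536985816535
  pca yaw -0.28323867889968674 [492.8242 193.6443]
pliers top 0.6 497 rect [470.6 196.8] [ 68.6 168.1] 71.22 rad 1.243100346773099
  pca yaw -0.2614147723952062 [472.4644 201.1417]
rest side 0.7 2779 rect [492.  194.6] [ 97.3 245.1] 74.08 rad 1.2928704333308814
  pca yaw -0.27725342380624735 [486.9833 201.1702]
pliers side 0.73 620 rect [471.3 203.2] [ 66.9 166.6] 75.9 rad 1.3247805626702653
  pca yaw -0.29295207011291013 [469.6676 200.9682]
```

View pics/c1.png

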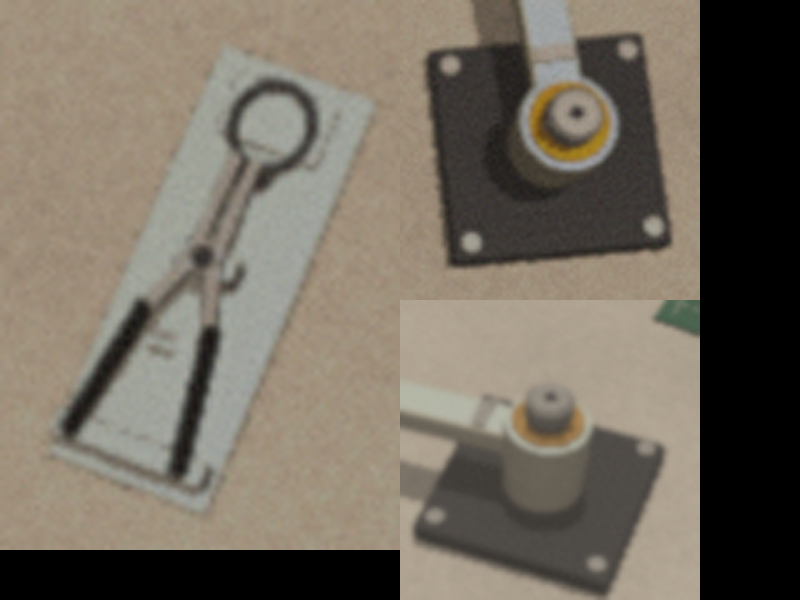

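```bash
python3 -m inch '[[0.037,-0.030,0,0,0,0.136,0],[0.032,-0.034,0,0,0,0.136,0],[0.027,-0.038,0,0,0,0.136,0],[0.022,-0.041,0,0,0,0.136,0],[0.016,-0.044,0,0,0,0.136,0]]' 90; python3 -m inch '[[0.010,-0.046,0,0,0,0,0],[0.010,-0.046,0,0,0,0,0],[0.010,-0.046,0,0,0,0,0],[0.010,-0.046,0,0,0,0,0],[-0.016,-0.048,0,0,0,0,0]]'
```

```text
clock: 2.0
position: [0.354, -0.3691, 0.2315]
tool_rot: [-3.142, -0.0, -0.281]
force: [0.9, 0.0, -0.2]
grip_width: 0.085
finger_force: 0.0
clock: 2.5
position: [0.4417, -0.1529, 0.2314]
tool_rot: [-3.141, -0.002, -0.274]
force: [1.2, 0.6, -0.3]
grip_width: 0.0853
finger_force: 0.0
```

```bash
cat >> h.py <<'E'
def go(target,yaw):
    from scipy.spatial.transform import Rotation as R
    s=telemetry.observe(); M=R.from_euler("xyz",s["tool_rot"]); T=R.from_euler("xyz",[np.pi,0,yaw])
    print("t",s["clock"],"pos",np.round(s["position"],4),"rot",np.round(s["tool_rot"],3))
    print("shift",np.round(M.inv().apply(np.array(target)-s["position"]),4),"turn",np.round((M.inv()*T).as_rotvec(),3),"grip",s["grip_width"],s["finger_force"])
E
python3 -c "
from h import *
go([.432,.208,.13],-.28)"
```

```text
t 2.5 pos [ 0.4417 -0.1529  0.2314] rot [-3.141e+00 -2.000e-03 -2.740e-01]
shift [-0.1073 -0.3448  0.1013] turn [-0.    -0.002  0.006] grip 0.08530464334741605 0.0
```

```bash
python3 -m inch '[[-0.014,-0.046,0,0,0,0,0],[-0.014,-0.046,0.01,0,0,0,0],[-0.014,-0.046,0.02,0,0,0,0],[-0.014,-0.046,0.02,0,0,0,0],[-0.014,-0.046,0.02,0,0,0,0]]'; python3 -m inch '[[-0.014,-0.046,0.02,0,0,0,0],[-0.014,-0.046,0.01,0,0,0,0],[-0.008,-0.02,0,0,0,0,0],[0,0,0,0,0,0,0],[0,0,0,0,0,0,0]]'
python3 - <<'E'
from h import *
go([.432,.208,.018],-.28)
A=grab_frame("top")
for l in("pliers","pliers_grip","ring"):
  for n in ("top","side"):
    q=landmark_of(l,n) if n=="top" or grab_frame("side") is not None else 0
    if q: print(l,n,q[0]["score"],q[0]["xy"],atz(n,q[0]["xy"],.016 if l=="ring" else .04))
B=grab_frame("side")
out=np.zeros((600,800,3),np.uint8)
out[:600,:400]=cv2.resize(A[150:300,155:255],(400,600),interpolation=2)
out[:600,400:]=cv2.resize(B[210:360,180:280],(400,600),interpolation=2)
cv2.imwrite("pics/c2.png",out[:,:,::-1])
E
```

```text
clock: 3.0
position: [0.4345, 0.0817, 0.1634]
tool_rot: [-3.141, -0.001, -0.275]
force: [1.6, -0.3, 0.9]
grip_width: 0.0852
finger_force: 0.0
clock: 3.5
position: [0.4304, 0.1956, 0.1345]
tool_rot: [3.141, -0.0, -0.274]
force: [0.1, 0.1, 0.1]
grip_width: 0.0855
finger_force: 0.0
t 3.5 pos [0.4304 0.1956 0.1345] rot [ 3.141 -0.    -0.274]
shift [-0.0019 -0.0124  0.1165] turn [ 0.    -0.     0.006] grip 0.08546463247976986 0.0
pliers top 0.56 [202.5, 216.6] [0.49471008 0.20145573 0.04      ]
pliers_grip side 0.72 [262.6, 298.1] [0.43317254 0.2139898  0.04      ]
ring top 0.58 [220.3, 191.4] [0.57312863 0.16666757 0.016     ]
ring side 0.67 [223.2, 261.2] [0.57335818 0.16829532 0.016     ]
```

View pics/c2.png

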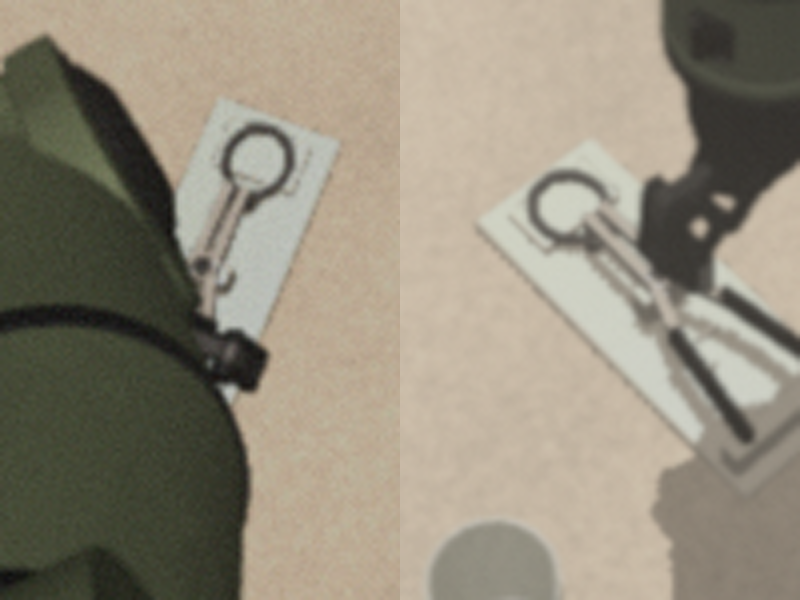

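The top crop shows the ring centre at about px (219.5,190.3), and the side crop at (222.5,262). Both put the ring at (0.575,0.170) and the grip point at about (0.433,0.210). The open gripper is behind the pivot, so I'll go down.

```bash
python3 -m inch '[[-0.0014,-0.0146,0.0,0,0,0.006,0],[0,0,0.03,0,0,0,0],[0,0,0.03,0,0,0,0],[0,0,0.03,0,0,0,0],[0,0,0.020,0,0,0,0]]' 90; python3 -m inch '[[0,0,0.0065,0,0,0,0],[0,0,0,0,0,0,0]]'; python3 - <<'E'
from h import *
go([.433,.21,.018],-.28)
B=grab_frame("side");cv2.imwrite("pics/c3.png",cv2.resize(B[210:360,180:330],(600,600),interpolation=2)[:,:,::-1])
E
```

```text
clock: 4.55
position: [0.4326, 0.2097, 0.0228]
tool_rot: [3.141, 0.001, -0.281]
force: [0.2, 0.4, 0.5]
grip_width: 0.0855
finger_force: 0.0
clock: 4.75
position: [0.4328, 0.2099, 0.0176]
tool_rot: [3.141, 0.001, -0.281]
force: [-0.0, 0.1, 0.1]
grip_width: 0.0854
finger_force: 0.0
t 4.75 pos [0.4328 0.2099 0.0176] rot [ 3.141e+00  1.000e-03 -2.810e-01]
shift [ 0.0002 -0.0002 -0.0004] turn [ 0.001  0.001 -0.001] grip 0.08544806336661626 0.0
```

View pics/c3.png

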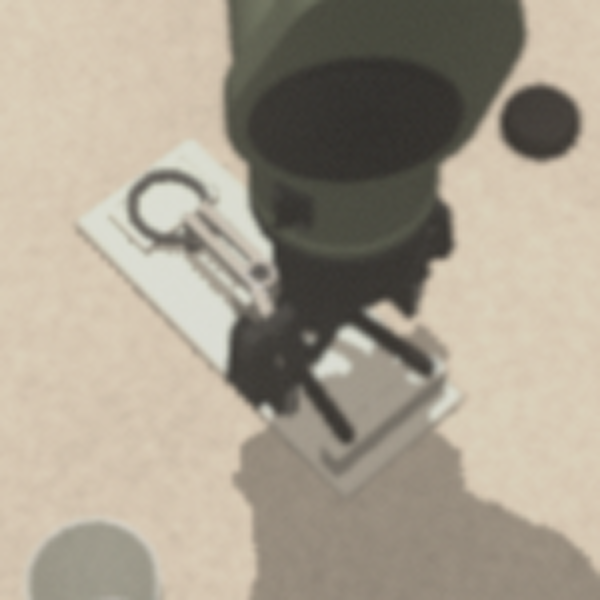

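The fingers straddle both handles, one at about (265,360) and the other behind at (430,250). I'll close the gripper.

```bash
python3 -m inch '[[0,0,0,0,0,0,0.3],[0,0,0,0,0,0,0.5],[0,0,0,0,0,0,0.7],[0,0,0,0,0,0,1],[0,0,0,0,0,0,1]]' 90;  python3 -m inch '[[0,0,0,0,0,0,1],[0,0,0,0,0,0,1],[0,0,0,0,0,0,1],[0,0,0,0,0,0,1],[0,0,0,0,0,0,1]]' 90
```

```text
clock: 5.3
position: [0.434, 0.2112, 0.0198]
tool_rot: [-3.139, -0.002, -0.281]
force: [-6.5, 2.5, 33.4]
grip_width: 0.0273
finger_force: 86.1
clock: 5.8
position: [0.434, 0.2112, 0.0198]
tool_rot: [-3.139, -0.002, -0.281]
force: [-6.2, 2.5, 32.1]
grip_width: 0.0274
finger_force: 86.0
```

```bash
python3 - <<'E'
from h import *
A=grab_frame("top");B=grab_frame("side")
out=np.zeros((600,800,3),np.uint8)
out[:,:600]=cv2.resize(B[230:330,200:300],(600,600),interpolation=2)
out[:,600:]=cv2.resize(A[170:230,200:220+0],(200,600),interpolation=2) if 0 else cv2.resize(A[160:280,195:235],(200,600),interpolation=2)
cv2.imwrite("pics/c4.png",out[:,:,::-1])
E
```

```text
(no output)
```

View pics/c4.png

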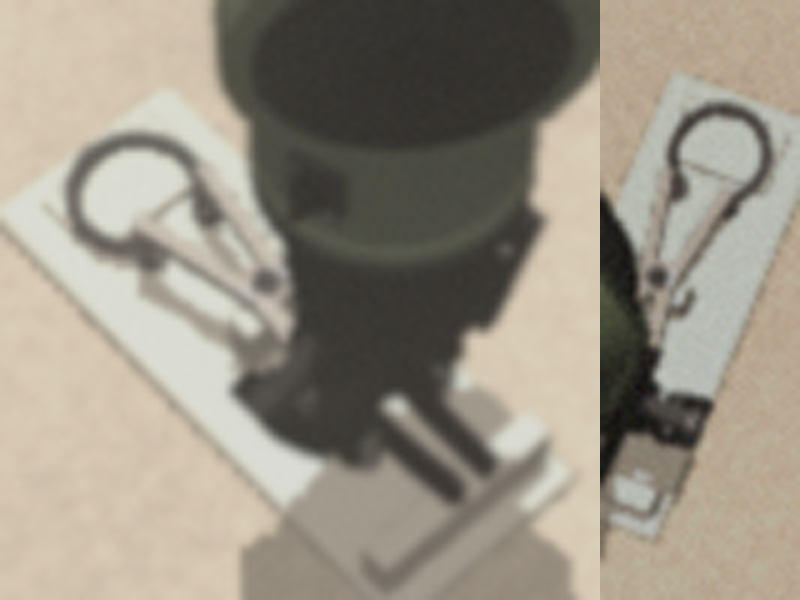

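The handles are now parallel, and the tips are parted with the ring spread open. I'll lift gently.

```bash
python3 -m inch '[[0,0,-0.003,0,0,0,1],[0,0,-0.004,0,0,0,1],[0,0,-0.006,0,0,0,1],[0,0,-0.01,0,0,0,1],[0,0,-0.015,0,0,0,1]]' 90;  python3 -m inch '[[0,0,-0.02,0,0,0,1],[0,0,-0.025,0,0,0,1],[0,0,-0.025,0,0,0,1],[0,0,-0.02,0,0,0,1],[0,0,0,0,0,0,1]]' 90
python3 - <<'E'
from h import *
A=grab_frame("top");B=grab_frame("side")
for l in("ring","pliers"):
  r={}
  for n in ("top","side"):
    q=landmark_of(l,n)
    if q: r[n]=q[0]["xy"]; print(l,n,q[0]["score"],q[0]["xy"])
  if len(r)==2: print(tri(r["side"],r["top"]))
out=np.zeros((600,800,3),np.uint8)
out[:,:500]=cv2.resize(B[210:330,200:300],(500,600),interpolation=2)
out[:,500:]=cv2.resize(A[160:280,195:255],(300,600),interpolation=2)
cv2.imwrite("pics/c5.png",out[:,:,::-1])
E
```

```text
clock: 6.4
position: [0.4328, 0.2097, 0.0565]
tool_rot: [3.141, 0.001, -0.281]
force: [0.5, -0.7, -2.3]
grip_width: 0.0264
finger_force: 88.2
clock: 6.9
position: [0.4341, 0.2104, 0.1488]
tool_rot: [-3.139, -0.003, -0.281]
force: [0.4, -0.2, -2.9]
grip_width: 0.0266
finger_force: 88.2
ring top 0.69 [213.8, 176.9]
ring side 0.51 [221.0, 231.5]
(array([0.57440971, 0.16594828, 0.13857488]), np.float64(0.004792541572352672))
pliers top 0.78 [195.3, 202.6]
pliers side 0.62 [243.1, 245.8]
(array([0.49697943, 0.19362059, 0.17828797]), np.float64(0.006094496585909202))
```

View pics/c5.png

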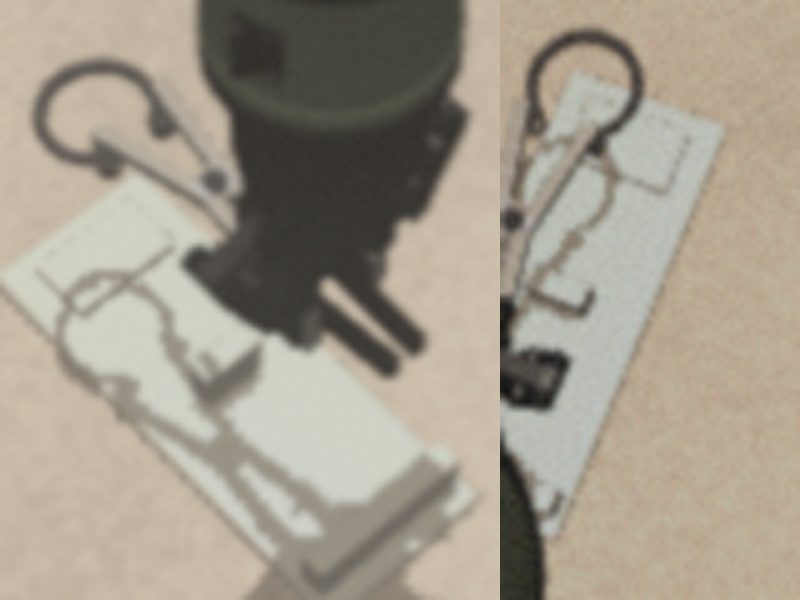

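The lift worked: the ring is spread on the tips and clear of the rest, centred at about (100,110) in the left crop. Next I'll carry it over towards the stub, a little higher.

```bash
python3 -m inch '[[0.0,0.0,-0.02,0,0,0,1],[0.005,0.02,0,0,0,0,1],[0.009,0.036,0,0,0,0,1],[0.011,0.045,0,0,0,0,1],[0.011,0.045,0,0,0,0,1]]';  python3 -m inch '[[0.011,0.045,0,0,0,0,1],[0.011,0.045,0,0,0,0,1],[0.011,0.045,0,0,0,0,1],[0.011,0.045,0,0,0,0,1],[0.009,0.036,0,0,0,0,1]]'; python3 -m inch '[[0,0,0,0,0,0,1],[0,0,0,0,0,0,1],[0,0,0,0,0,0,1]]'
cat > look.py <<'E'
from h import *
import sys
np.set_printoptions(precision=4,suppress=True)
A=grab_frame("top");B=grab_frame("side")
R={}
for l in("ring","pliers","stub_top","groove"):
  r={}
  for n in ("top","side"):
    q=landmark_of(l,n)
    if q: r[n]=q[0]["xy"]; print(l,n,round(q[0]["score"],2),np.round(r[n],1))
  R[l]=r
  if len(r)==2: print("  tri",*tri(r["side"],r["top"]))
go([0,0,0],-.281)
if len(sys.argv)>1:
  out=np.zeros((600,800,3),np.uint8)
  out[:,:400]=cv2.resize(B[100:190,265:325],(400,600),interpolation=2)
  out[:,400:]=cv2.resize(A[150:240,330:390],(400,600),interpolation=2)
  cv2.imwrite("pics/"+sys.argv[1],out[:,:,::-1])
  np.savez("last.npz",A=A,B=B)
E
python3 look.py c6.png
```

```text
clock: 7.7
position: [0.4266, 0.0583, 0.1655]
tool_rot: [3.141, 0.001, -0.28]
force: [0.4, 0.4, -1.6]
grip_width: 0.0263
finger_force: 88.3
clock: 8.2
position: [0.4173, -0.1651, 0.1655]
tool_rot: [3.141, 0.001, -0.282]
force: [0.2, 0.5, -3.0]
grip_width: 0.0262
finger_force: 88.4
clock: 8.5
position: [0.4181, -0.1617, 0.1656]
tool_rot: [-3.141, 0.001, -0.28]
force: [0.2, -0.2, -1.6]
grip_width: 0.0259
finger_force: 88.4
ring side 0.51 [305.8 131.1]
pliers side 0.83 [331.9 134.8]
stub_top top 0.88 [362.1 198.3]
stub_top side 0.64 [304.5 140.9]
  tri [ 0.5598 -0.2006  0.1205] 0.00015953292347194994
groove top 0.96 [364.2 199.8]
groove side 0.71 [301.9 167.4]
  tri [ 0.5859 -0.2351 -0.0248] 0.018031875775505714
t 9.0 pos [ 0.4183 -0.1624  0.166 ] rot [-3.142  0.    -0.281]
shift [-0.4469 -0.0401  0.166 ] turn [-0.  0.  0.] grip 0.026393773449112482 88.36489933571272
```

View pics/c6.png

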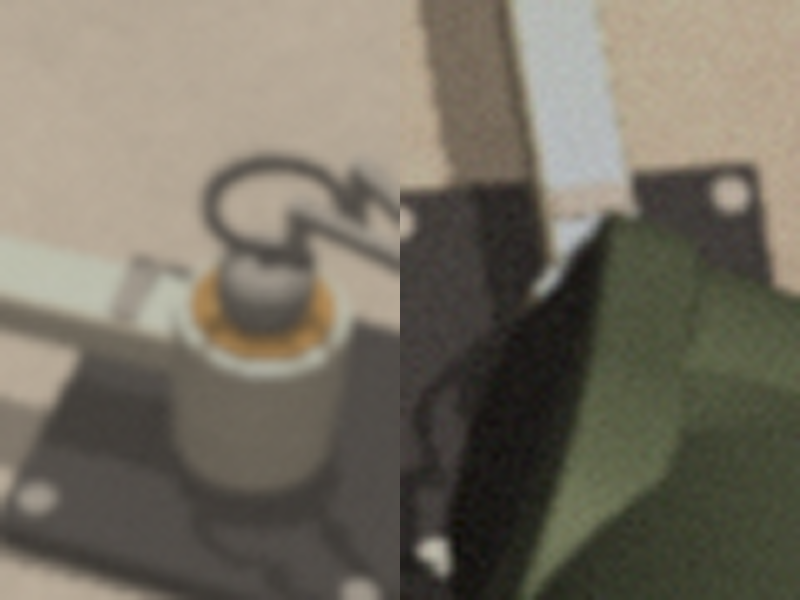

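In the side view the ring, centred at about (308,131), is floating above the stub top at (305,141). The arm hides it from the top camera. I'll swing the pliers about the ring to the mirrored yaw so that both cameras can see it.

```bash
python3 -m inch '[[0.0009,0.0162,0,0,0,-0.112,1],[0.0009,0.0162,0,0,0,-0.112,1],[0.0009,0.0162,0,0,0,-0.112,1],[0.0009,0.0162,0,0,0,-0.112,1],[0.0009,0.0162,0,0,0,-0.112,1]]';  python3 -m inch '[[0.0009,0.0162,0,0,0,-0.112,1],[0,0,0,0,0,0,1],[0,0,0,0,0,0,1],[0,0,0,0,0,0,1]]'
python3 look.py c7.png
```

```text
clock: 9.5
position: [0.4179, -0.2434, 0.166]
tool_rot: [3.142, 0.0, 0.283]
force: [-0.2, 1.1, -2.2]
grip_width: 0.0257
finger_force: 88.4
clock: 9.9
position: [0.4233, -0.2573, 0.1659]
tool_rot: [-3.141, 0.0, 0.39]
force: [-0.7, -0.2, -2.6]
grip_width: 0.0263
finger_force: 88.4
ring top 0.72 [364. 195.]
ring side 0.63 [308.1 131.7]
  tri [ 0.5541 -0.1977  0.1609] 0.006747938962008728
pliers top 0.78 [377.4 227.1]
pliers side 0.58 [338.1 124.7]
  tri [ 0.4781 -0.2224  0.2006] 0.006278497239839285
stub_top top 0.89 [364.2 197.7]
stub_top side 0.95 [305.6 140.3]
  tri [ 0.561  -0.2064  0.1181] 0.003043869983099756
groove top 0.58 [364.1 200.4]
t 10.4 pos [ 0.4234 -0.2579  0.166 ] rot [-3.142  0.     0.391]
shift [-0.2932 -0.3998  0.166 ] turn [-0.     0.     0.672] grip 0.026217593695308666 88.3850945714471
```

View pics/c7.png

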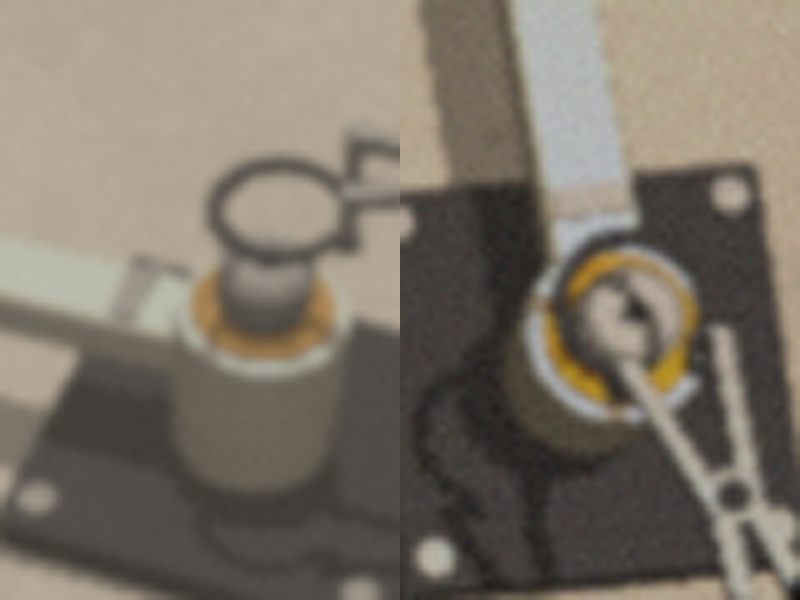

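The ring's near-complete circle is visible in both crops, at about (280,208) in the side crop and (610,320) in the top crop, roughly centred over the stub. I'll fit the washer circle in the clean pictures and the ring circle in the new ones, so any per-camera bias cancels.

```bash
cat > fit.py <<'E'
from h import *
from scipy.optimize import differential_evolution as DE, minimize
np.set_printoptions(precision=4,suppress=True)
def samp(im,n,P,off=(0,0)):
    p=(proj(n,P)+off).astype(np.float32); return cv2.remap(im,p[None,:,0].copy(),p[None,:,1].copy(),1)[0]
def circ(c,r,a,tilt=(0,0)):
    x,y=r*np.cos(a),r*np.sin(a); return np.c_[c[0]+x,c[1]+y,c[2]+tilt[0]*x+tilt[1]*y]
a=np.linspace(0,2*np.pi,180,endpoint=False)
def stub(n):
    im=cv2.imread(f"pics/{n}0.png").astype(np.float32); g=im[:,:,2]-im[:,:,0]; o=cam(n)[2][:3,3]
    def f(v):
        c=np.array([v[0],v[1],.095]); s=0
        d=(o-c)[:2]; keep=np.cos(a-np.arctan2(d[1],d[0]))>-.3   # side towards the camera: stub does not hide it
        return samp(g,n,circ(c,.0325,a[keep])).mean()-samp(g,n,circ(c,.0275,a[keep])).mean()
    r=DE(f,[(.53,.59),(-.235,-.175)],seed=1,maxiter=60,popsize=12); return r.x,r.fun
def run():
    d=np.load("last.npz"); I=dict(top=d["A"],side=d["B"])
    G={n:cv2.cvtColor(I[n],cv2.COLOR_RGB2GRAY).astype(np.float32) for n in I}
    st={n:stub(n)[0] for n in I}; print("washer centre per camera",st)
    mid=(st["top"]+st["side"])/2
    off={n:proj(n,[[*st[n],.1]])[0]-proj(n,[[*mid,.1]])[0] for n in I}; print("pixel offsets",off)
    s=telemetry.observe(); yaw=s["tool_rot"][2]
    k=a[np.cos(a-yaw-np.pi)<.55]
    def f(v,ns=("top","side"),t=(0,0)):
        c=v[:3]; t=v[3:5] if len(v)>3 else t; e=0
        for n in ns:
            q=samp(G[n],n,circ(c,.02575,k,t),off[n])
            e+=np.clip(q-samp(G[n],n,circ(c,.0325,k,t),off[n]),-40,20).mean()+np.clip(q-samp(G[n],n,circ(c,.019,k,t),off[n]),-40,20).mean()
        return e
    z=s["position"][2]-.004
    r=DE(f,[(mid[0]-.015,mid[0]+.015),(mid[1]-.015,mid[1]+.015),(z-.012,z+.012)],seed=1,maxiter=80)
    print("ring",r.x,r.fun,"stub",mid,"ring-stub",r.x[:2]-mid)
    r2=DE(f,[(mid[0]-.015,mid[0]+.015),(mid[1]-.015,mid[1]+.015),(z-.012,z+.012),(-.12,.12),(-.12,.12)],seed=1,maxiter=120)
    print("tilted",r2.x,r2.fun)
    for n in I:
        r1=DE(lambda v:f([v[0],v[1],z],(n,)),[(mid[0]-.02,mid[0]+.02),(mid[1]-.02,mid[1]+.02)],seed=1); print(n,"only at z",z,r1.x,r1.fun)
    e=(mid-r.x[:2]); c,sn=np.cos(yaw),np.sin(yaw)
    print("yaw",yaw,"tool shift x,y",c*e[0]+sn*e[1],sn*e[0]-c*e[1])
run()
E
python3 fit.py
```

```text
washer centre per camera {'top': array([ 0.566 , -0.2072]), 'side': array([ 0.5637, -0.2087])}
pixel offsets {'top': array([-0.2734, -0.4744]), 'side': array([ 0.5145, -0.0015])}Traceback (most recent call last):
  File "fit.py", line 39, in <module>
    run()
    ~~~^^
  File "fit.py", line 31, in run
    r=DE(f,[(mid[0]-.015,mid[0]+.015),(mid[1]-.015,mid[1]+.015),(z-.012,z+.012)],seed=1,maxiter=80)
    return fun(*args, **kwargs)
    ret = solver.solve()
    next(self)
    ~~~~^^^^^^
    energy = self.func(parameters)
    return self.f(x, *self.args)
           ~~~~~~^^^^^^^^^^^^^^^
  File "fit.py", line 28, in f
    e+=np.clip(q-samp(G[n],n,circ(c,.0325,k,t),off[n]),-40,20).mean()+np.clip(q-samp(G[n],n,circ(c,.019,k,t),off[n]),-40,20).mean()
                                                                                ~~~~^^^^^^^^^^^^^^^^^^^^^^^^^^^^^^^^
  File "fit.py", line 5, in samp
    p=(proj(n,P)+off).astype(np.float32); return cv2.remap(im,p[None,:,0].copy(),p[None,:,1].copy(),1)[0]
       ~~~~^^^^^
  File "h.py", line 12, in proj
    K,d,P=cam(n); Q=np.linalg.inv(P)
          ~~~^^^
  File "h.py", line 4, in cam
    c=calibration(n); f=210/np.tan(np.radians(c["fovy"])/2)
ValueError: time passes only in moves, steps and waits
```

```bash
sed -i 's/^def cam(n):/import functools\n@functools.lru_cache\ndef cam(n):/' h.py
python3 - <<'E'
s=open('fit.py').read()
s=s.replace("keep=np.cos(a-np.arctan2(d[1],d[0]))>-.3 ","keep=np.cos(a-np.arctan2(d[1],d[0]))>(-.3 if n=='side' else -1.1) ")
s=s.replace("circ(c,.0325,a[keep])","circ(c,v[2]+.0025,a[keep])").replace("circ(c,.0275,a[keep])","circ(c,v[2]-.0025,a[keep])").replace("(-.235,-.175)]","(-.235,-.175),(.027,.034)]")
s=s.replace("return r.x,r.fun","print(n,r.x,r.fun); return r.x[:2],r.fun")
open('fit.py','w').write(s)
E
python3 fit.py
```

```text
top [ 0.5654 -0.2069  0.0292] -84.10321807861328
side [ 0.563 -0.208  0.029] -40.83122253417969
washer centre per camera {'top': array([ 0.5654, -0.2069]), 'side': array([ 0.563, -0.208])}
pixel offsets {'top': array([-0.1861, -0.4842]), 'side': array([0.4901, 0.0537])}
ring [ 0.5571 -0.2001  0.1576] -140.95181274414062 stub [ 0.5642 -0.2074] ring-stub [-0.0071  0.0074]
tilted [ 0.5569 -0.2001  0.1576 -0.008  -0.0226] -141.77462768554688
top only at z 0.16199652655225047 [ 0.5553 -0.1995] -63.32238006591797
side only at z 0.16199652655225047 [ 0.5553 -0.1956] -78.35240173339844
yaw 0.3909396186298022 tool shift x,y 0.003789558445189141 0.009517067718657547
```

```bash
python3 -m inch '[[0.002,0.005,0,0,0,0,1],[0.0015,0.004,0,0,0,0,1],[0,0,0,0,0,0,1],[0,0,0,0,0,0,1],[0,0,0,0,0,0,1]]'
cat > st2.py <<'E'
from fit import *
E
sed -i 's/^run()/if __name__=="__main__": run()/' fit.py
cat > st2.py <<'E'
from fit import *
ref={"top":[.5654,-.2069],"side":[.563,-.208]}
for n in("top","side"):
    im=cv2.imread(f"pics/{n}0.png").astype(np.float32); g=im[:,:,2]-im[:,:,0]; gr=im.mean(2); o=cam(n)[2][:3,3]
    # widths across the axis: visible stub/brass edges in the camera's lateral direction
    for nm,fn in(("far.116",-.0),):
        def f(v,full=False):
            c=np.array([v[0],v[1],.116]); d=(o-c)[:2]; k=a[np.cos(a-np.arctan2(d[1],d[0]))<.1]
            return samp(g,n,circ(c,.0178,k)).mean()-samp(g,n,circ(c,.0222,k)).mean()
        r=DE(f,[(.545,.585),(-.23,-.185)],seed=1); print(n,"stub rim fit",r.x,r.fun)
    print("px of stub_top if axis=washer",proj(n,[[*ref[n],.12]])[0])
E
python3 st2.py; python3 look.py c8.png; python3 fit.py
```

```text
clock: 10.9
position: [0.43, -0.2649, 0.1659]
tool_rot: [-3.141, 0.0, 0.391]
force: [-0.3, -0.3, -2.4]
grip_width: 0.0262
finger_force: 88.4
top stub rim fit [ 0.5632 -0.2054] -48.3271484375
px of stub_top if axis=washer [364.7111 196.4106]
side stub rim fit [ 0.5549 -0.1901] -14.9996337890625
px of stub_top if axis=washer [304.7429 138.9106]
ring top 0.6 [367.1 190.6]
ring side 0.64 [305. 129.]
  tri [ 0.5667 -0.2052  0.158 ] 0.006110254329249567
pliers top 0.78 [380.9 222.5]
pliers side 0.93 [337.1 125. ]
  tri [ 0.4886 -0.2337  0.1872] 0.0008621172303446543
stub_top top 0.74 [363.7 198.7]
stub_top side 0.67 [304.8 144.4]
  tri [ 0.5633 -0.2088  0.0994] 0.0030140457339827126
groove side 0.84 [304.7 145.4]
t 11.4 pos [ 0.4301 -0.2649  0.166 ] rot [ 3.142 -0.     0.391]
shift [-0.2967 -0.4089  0.166 ] turn [ 0.    -0.     0.672] grip 0.02649734131315959 88.41871060347444
top [ 0.5654 -0.2069  0.0292] -84.10321807861328
side [ 0.563 -0.208  0.029] -40.83122253417969
washer centre per camera {'top': array([ 0.5654, -0.2069]), 'side': array([ 0.563, -0.208])}
pixel offsets {'top': array([-0.1861, -0.4842]), 'side': array([0.4901, 0.0537])}
ring [ 0.5594 -0.2027  0.163 ] -128.3797607421875 stub [ 0.5642 -0.2074] ring-stub [-0.0048  0.0048]
tilted [ 0.5593 -0.203   0.163  -0.0189 -0.0256] -129.5792694091797
top only at z 0.16200634893724525 [ 0.558  -0.2036] -58.81172180175781
side only at z 0.16200634893724525 [ 0.5617 -0.2031] -76.8703384399414
yaw 0.39102847849029376 tool shift x,y 0.002588012700669418 0.006220583263052916
```

Stub axis: my eyeballed stub-top pixels, (365,197) top and (304.7,139) side, match the washer fit, so I'll use (0.5642,-0.2074). I'll correct part of the offset and go lower, to where ring and stub are nearly at one height, then refit with averaged frames.

```bash
python3 -m inch '[[0.0014,0.0046,0.005,0,0,0,1],[0,0,0.01,0,0,0,1],[0,0,0.01,0,0,0,1],[0,0,0,0,0,0,1],[0,0,0,0,0,0,1]]'
cat > f2.py <<'E'
from fit import *
import sys
zb=float(sys.argv[1]) if len(sys.argv)>1 else None
I={n:np.mean([grab_frame(n).astype(np.float32) for _ in range(4)],0) for n in("top","side")}
np.savez("last.npz",A=I["top"],B=I["side"])
G={n:I[n].mean(2) for n in I}
st={"top":np.array([.5654,-.2069]),"side":np.array([.563,-.208])}; mid=np.array([.5642,-.2074])
off={n:proj(n,[[*st[n],.1]])[0]-proj(n,[[*mid,.1]])[0] for n in I}
s=telemetry.observe(); yaw=s["tool_rot"][2]; print(s["clock"],s["position"],s["force"]); k=a[np.cos(a-yaw-np.pi)<.55]
rr=np.array([.018,.0195,.021,.0240,.02575,.0275,.0305,.032,.0335]); w=np.array([1,1,1,-2,-2,-2,1,1,1])
def f(c,ns=("top","side")):
    return -sum(w[i]*np.clip(samp(G[n],n,circ(c,r,k),off[n]),0,140).mean() for n in ns for i,r in enumerate(rr))
b=[(mid[0]-.012,mid[0]+.012),(mid[1]-.012,mid[1]+.012)]; zc=s["position"][2]-.006
r=DE(f,b+[(zc-.01,zc+.01)],seed=1); print("joint",r.x,r.fun,"ring-stub mm",(r.x[:2]-mid)*1e3,"z-tcp",r.x[2]-s["position"][2])
for dz in(-.008,-.006,-.004):
    z=s["position"][2]+dz; o=[]
    for ns in(("top",),("side",),("top","side")):
        q=DE(lambda v:f([*v,z],ns),b,seed=1); o+=[(q.x-mid)*1e3,q.fun]
    print("z=tcp%+.3f"%dz,*o)
E
python3 f2.py
```

```text
clock: 11.9
position: [0.4329, -0.2685, 0.1405]
tool_rot: [-3.141, 0.001, 0.391]
force: [0.5, -0.4, -2.1]
grip_width: 0.026
finger_force: 88.4
12.3 [ 0.4332 -0.2687  0.1412] [ 0.1954  0.4535 -2.7677]
joint [ 0.5633 -0.2085  0.1369] -415.9892807006836 ring-stub mm [-0.9085 -1.0854] z-tcp -0.004251434993964021
z=tcp-0.008 [-0.8385 -1.9787] -248.59909057617188 [ 2.3364 -4.0621] -191.08235931396484 [ 0.6699 -2.9835] -386.92059326171875
z=tcp-0.006 [-1.357  -1.5533] -248.84151458740234 [ 1.2913 -2.1947] -191.28494262695312 [-0.0579 -1.9078] -409.5299301147461
z=tcp-0.004 [-1.9947 -1.3913] -249.2622833251953 [ 0.3777 -0.2137] -191.39710235595703 [-0.8372 -0.9651] -415.92761993408203
```

```bash
python3 -m inch '[[0.0012,-0.0007,0.004,0,0,0,1],[0,0,0.004,0,0,0,1],[0,0,0.003,0,0,0,1],[0,0,0,0,0,0,1],[0,0,0,0,0,0,1]]'
python3 f2.py
```

```text
clock: 12.8
position: [0.4339, -0.2676, 0.1299]
tool_rot: [-3.141, 0.0, 0.391]
force: [-0.9, -0.5, -2.4]
grip_width: 0.0263
finger_force: 88.4
13.2 [ 0.434  -0.2676  0.1301] [-0.3031  0.0165 -2.2211]
joint [ 0.5662 -0.21    0.1224] -408.2831344604492 ring-stub mm [ 2.0113 -2.6437] z-tcp -0.0076533622137428675
z=tcp-0.008 [ 1.7408 -2.9437] -235.47412109375 [ 2.7916 -2.4083] -177.2301025390625 [ 2.0868 -2.7333] -408.3354034423828
z=tcp-0.006 [ 1.1983 -2.4675] -236.27684783935547 [ 1.8273 -0.4844] -177.7037353515625 [ 1.3626 -1.9639] -400.95177459716797
z=tcp-0.004 [ 0.5853 -2.2275] -236.7994384765625 [0.9103 1.439 ] -178.35225677490234 [ 0.6096 -0.9734] -376.0134506225586
```

```bash
python3 -m inch '[[-0.0005,-0.0017,0,0,0,0,1],[0,0,0.002,0,0,0,1],[0,0,0.002,0,0,0,1],[0,0,0.002,0,0,0,1],[0,0,0,0,0,0,1]]'; python3 -m inch '[[0,0,0.001,0,0,0,1],[0,0,0.001,0,0,0,1],[0,0,0.001,0,0,0,1],[0,0,0.0,0,0,0,1],[0,0,0,0,0,0,1]]'
python3 f2.py; python3 -c "
from h import *
print(telemetry.observe()['moment'])"
```

```text
clock: 13.7
position: [0.4327, -0.2661, 0.1236]
tool_rot: [-3.141, 0.0, 0.391]
force: [0.0, 0.0, -2.8]
grip_width: 0.0262
finger_force: 88.4
clock: 14.2
position: [0.4329, -0.2662, 0.121]
tool_rot: [-3.142, 0.0, 0.391]
force: [-0.1, -0.0, -1.7]
grip_width: 0.0262
finger_force: 88.4
14.6 [ 0.4329 -0.2662  0.121 ] [ 0.3575 -0.0655 -2.3691]
joint [ 0.5642 -0.208   0.1142] -352.8239974975586 ring-stub mm [-0.0481 -0.6109] z-tcp -0.006805059087919438
z=tcp-0.008 [-0.5799 -1.084 ] -208.99825286865234 [ 1.347  -1.3465] -150.43800354003906 [ 0.328  -1.2581] -350.9607391357422
z=tcp-0.006 [-1.0885 -0.6165] -208.85698699951172 [0.5499 0.5951] -150.76467895507812 [-0.4763 -0.3075] -352.2857131958008
z=tcp-0.004 [-1.7118 -0.179 ] -208.60980224609375 [-0.493  2.438] -151.23845672607422 [-1.4656  0.849 ] -343.28189849853516
[-0.0369815   0.16095249  0.00841075]
```

```bash
python3 -m inch '[[0,0,0.002,0,0,0,1],[0,0,0.002,0,0,0,1],[0,0,0.002,0,0,0,1],[0,0,0.0,0,0,0,1],[0,0,0,0,0,0,1]]'; python3 -m inch '[[0,0,0.002,0,0,0,1],[0,0,0.002,0,0,0,1],[0,0,0.001,0,0,0,1],[0,0,0.0,0,0,0,1],[0,0,0,0,0,0,1]]'
python3 f2.py; python3 -c "
from h import *
print(telemetry.observe()['moment'])"
```

```text
clock: 15.1
position: [0.4328, -0.2662, 0.1149]
tool_rot: [-3.141, 0.0, 0.391]
force: [0.5, 0.6, -2.4]
grip_width: 0.026
finger_force: 88.4
clock: 15.6
position: [0.4329, -0.2662, 0.11]
tool_rot: [-3.142, 0.0, 0.391]
force: [-0.6, 0.1, -1.6]
grip_width: 0.0262
finger_force: 88.4
16.0 [ 0.4329 -0.2662  0.11  ] [ 0.2514  0.1173 -0.9747]
joint [ 0.566  -0.2088  0.0963] -306.1335678100586 ring-stub mm [ 1.7623 -1.4132] z-tcp -0.013731613363714007
z=tcp-0.008 [ 0.1278 -0.32  ] -226.97183227539062 [-1.4167  4.3952] -79.83983612060547 [ 0.4255 -0.0283] -291.78372955322266
z=tcp-0.006 [-0.3477  0.017 ] -226.9959945678711 [-2.2062  6.3318] -79.82456970214844 [-0.231   0.3735] -284.45442962646484
z=tcp-0.004 [-0.8767  0.4488] -226.8803482055664 [-3.2117  8.088 ] -79.95050811767578 [-0.7674  0.5813] -278.06058502197266
[-0.04874823  0.13018344 -0.00574891]
```

```bash
python3 -m inch '[[0,0,0.002,0,0,0,1],[0,0,0.0,0,0,0,1],[0,0,0.0,0,0,0,1]]'; python3 -m inch '[[0,0,0.001,0,0,0,1],[0,0,0.0,0,0,0,1],[0,0,0.0,0,0,0,1]]'; python3 -m inch '[[0,0,0.001,0,0,0,1],[0,0,0.0,0,0,0,1],[0,0,0.0,0,0,0,1]]';python3 -c "
from h import *
s=telemetry.observe();print(s['moment'],s['force'])"
```

```text
clock: 16.3
position: [0.4328, -0.2661, 0.1079]
tool_rot: [-3.141, 0.0, 0.391]
force: [-0.8, 0.0, -1.8]
grip_width: 0.0263
finger_force: 88.4
clock: 16.6
position: [0.4329, -0.2662, 0.107]
tool_rot: [-3.142, 0.0, 0.391]
force: [-0.7, -0.8, -2.7]
grip_width: 0.0264
finger_force: 88.5
clock: 16.9
position: [0.4329, -0.2662, 0.106]
tool_rot: [-3.142, 0.0, 0.391]
force: [0.1, 0.2, -3.0]
grip_width: 0.0259
finger_force: 88.5
[-0.02504618  0.16448923  0.00135174] [ 0.13519     0.20293438 -3.04969622]
```

```bash
for i in 1; do python3 -m inch '[[0,0,0.001,0,0,0,1],[0,0,0.0,0,0,0,1],[0,0,0.0,0,0,0,1]]'; done; python3 -m inch '[[0,0,0.0005,0,0,0,1],[0,0,0.0,0,0,0,1],[0,0,0.0,0,0,0,1]]'; python3 -m inch '[[0,0,0.0005,0,0,0,1],[0,0,0.0,0,0,0,1],[0,0,0.0,0,0,0,1]]';python3 -c "
from h import *
s=telemetry.observe();print(s['moment'],s['force'])"
```

```text
clock: 17.2
position: [0.4329, -0.2662, 0.105]
tool_rot: [-3.142, -0.0, 0.391]
force: [0.1, -1.4, -1.2]
grip_width: 0.0263
finger_force: 88.5
clock: 17.5
position: [0.4329, -0.2662, 0.1045]
tool_rot: [3.142, -0.0, 0.391]
force: [0.4, -0.1, -2.8]
grip_width: 0.0259
finger_force: 88.5
clock: 17.8
position: [0.4329, -0.2662, 0.104]
tool_rot: [3.142, -0.0, 0.391]
force: [0.0, 0.1, -1.6]
grip_width: 0.0259
finger_force: 88.5
[-0.04853102  0.04901161  0.00862696] [ 0.0463493   0.09211018 -1.6292326 ]
```

```bash
for i in 1; do python3 -m inch '[[0,0,0.0,0,0,0,1]]'; done >/dev/null; python3 -c "
from h import *
F=[];M=[]
for i in range(6):
    grab_frame('side'); s=telemetry.observe(); F.append(s['force']);M.append(s['moment'])
print(np.round(F,2).mean(0),np.round(M,3))"; python3 -m inch '[[0,0,0.0005,0,0,0,1],[0,0,0.0,0,0,0,1]]'; python3 -c "
from h import *
F=[];M=[]
for i in range(6):
    grab_frame('side'); s=telemetry.observe(); F.append(s['force']);M.append(s['moment'])
print(np.round(F,2).mean(0),np.round(M,3).mean(0))"
```

```text
[-0.29166667 -0.11333333 -1.81666667] [[-0.027  0.07  -0.037]
 [-0.011  0.132 -0.047]
 [-0.024  0.021 -0.007]
 [-0.014  0.036 -0.002]
 [-0.068  0.069 -0.019]
 [-0.039  0.044 -0.005]]
clock: 18.4
position: [0.4328, -0.2662, 0.1035]
tool_rot: [-3.142, 0.0, 0.391]
force: [-1.2, -0.4, -2.1]
grip_width: 0.0262
finger_force: 88.5
[-0.10166667 -0.37166667 -1.45666667] [-0.055       0.08366667  0.00133333]
```

```bash
cat > avg.py <<'E'
from h import *
F=[];M=[]
for i in range(6):
    grab_frame('side'); s=telemetry.observe(); F.append(s['force']);M.append(s['moment'])
print(s['clock'],s['position'],np.round(np.mean(F,0),2),np.round(np.mean(M,0),3))
E
python3 -m inch '[[0,0,0.0005,0,0,0,1],[0,0,0.0,0,0,0,1]]' >/dev/null; python3 avg.py;python3 -m inch '[[0,0,0.0005,0,0,0,1],[0,0,0.0,0,0,0,1]]' >/dev/null; python3 avg.py
```

```text
19.2 [ 0.43285467 -0.26615486  0.10298022] [-0.51 -0.43 -0.67] [-0.08   0.141  0.002]
19.7 [ 0.43286703 -0.26617033  0.10247457] [-1.26 -0.44 -0.31] [-0.073  0.162 -0.011]
```

There's contact with the washer from TCP z≈0.104, which agrees with vision (ring ≈ TCP − 6.5 mm). I'll back up to mid-groove and check it's free.

```bash
python3 -m inch '[[0,0,-0.0015,0,0,0,1],[0,0,-0.0012,0,0,0,1],[0,0,0,0,0,0,1]]' ; python3 avg.py; python3 f2.py; python3 look.py c9.png
```

```text
clock: 20.0
position: [0.433, -0.2661, 0.1053]
tool_rot: [3.142, -0.0, 0.391]
force: [-0.5, 0.2, -1.9]
grip_width: 0.0262
finger_force: 88.3
20.3 [ 0.43284846 -0.26615911  0.10514957] [ 0.16  0.17 -2.44] [-0.05   0.118 -0.015]
20.7 [ 0.4329 -0.2662  0.1052] [ 0.7911  0.7124 -3.1976]
joint [ 0.5652 -0.2082  0.096 ] -317.6512680053711 ring-stub mm [ 0.9742 -0.8054] z-tcp -0.009204334592582297
z=tcp-0.008 [ 0.5059 -0.6495] -216.71902465820312 [0.8672 0.2467] -101.5308837890625 [ 0.6315 -0.4074] -314.97399139404297
z=tcp-0.006 [-0.0465 -0.2099] -216.4792709350586 [-0.1113  2.1361] -101.48715209960938 [0.0622 0.1694] -302.37345123291016
z=tcp-0.004 [-0.643   0.0604] -215.9269256591797 [-0.8979  3.9367] -101.4429702758789 [-0.5032  0.7967] -285.2207946777344
ring top 0.43 [363.4 198.9]
ring side 0.47 [304.8 145.2]
  tri [ 0.5633 -0.2086  0.0967] 0.003442803153136532
pliers top 0.79 [375.1 228. ]
pliers side 0.68 [333.8 138.3]
  tri [ 0.4871 -0.2303  0.1421] 0.006198789909441483
stub_top top 0.61 [364.8 197.3]
stub_top side 0.89 [303.1 138.7]
  tri [ 0.5653 -0.207   0.1194] 0.0039246093666743835
groove top 0.66 [366.5 200.5]
groove side 0.77 [305.9 143.9]
  tri [ 0.5623 -0.2168  0.0943] 0.00016950407402592345
t 21.2 pos [ 0.4328 -0.2662  0.1052] rot [-3.142  0.     0.391]
shift [-0.2988 -0.411   0.1052] turn [-0.     0.     0.672] grip 0.02577879770906251 88.31683030351996
```

View pics/c9.png

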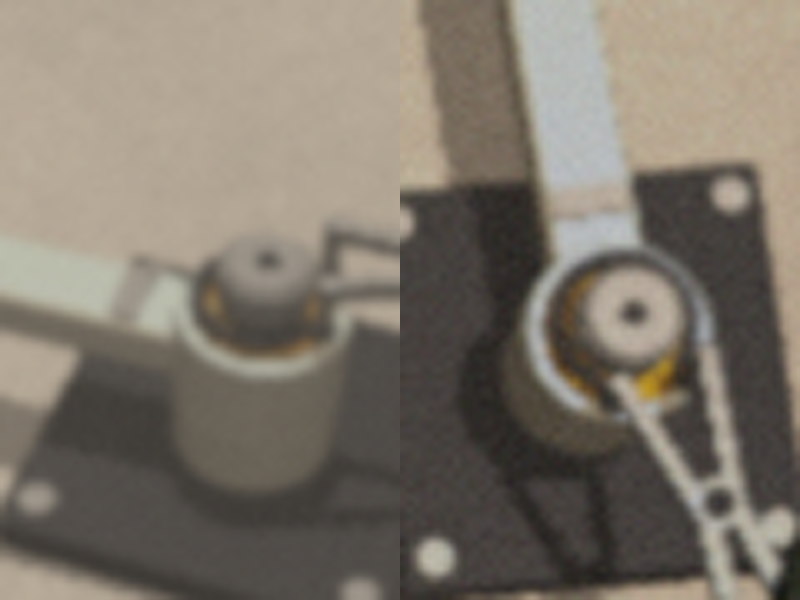

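The ring sits around the stub just above the washer, with brass showing on the near side at about (660,380) in the top crop. The force is back to the free-hanging weight of −2.4 N, and the fits put the centre within about 1 mm, so I'm handing in.

```bash
python3 -c "
from workcell import bot
print(bot.job_done())"
```

```text
the job is handed in; nothing more can be done
None
```

I handed the job in with the pliers squeezed and the spread ring around the groove, about 1 mm off-centre by the camera fits and free of stub and washer by the wrist force; no verdict came back.

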